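# Re-seat the garnish slab under its swing clip

## Robot

A 7-joint arm with a two-finger parallel gripper is mounted at the origin on the work surface. World frame = base frame: x ahead of the robot, y to its left, z up, the work surface at z = 0. Lengths are in mm, angles in rad, forces in N, time in s.
With the tool pointing down it reaches from about 425 to 800 mm from the base axis. Payload 8.3 kg.
Tool frame: the origin (TCP) lies midway between the tips of the shut fingers; the grasp point (between the pads) lies 19 mm behind it (tcp_to_grasp is the distance from the TCP to the grasp point, in mm); z points along the fingers, x is the direction in which the jaws open and shut, and the axes are right-handed (so a half turn about z gives the same grasp; the last joint's range is limited). The gripper opens to 85 mm and grips with 20 to 120 N. Pads are 22 mm wide; open, the fingers measure 114 mm over their backs; the gripper's body (76 mm by 85 mm) begins 54 mm behind the grasp point. The pads swing forward as they close: fully open they stand 13 mm farther back than shut.
Start: joints at [-1.274, 0.383, 0.016, 1.37, -0.006, 1.388, -0.046], TCP at [220.002, 584.98, 231.279] pointing down, gripper open.
Joint ranges: [-2.95, 2.95], [-0.25, 2.06], [-1.52, 1.56], [0.18, 2.33], [-1.44, 4.58], [0.02, 2.06], [-3.01, 3.01]. Speed limits (rad/s): [2.39, 2.39, 3.01, 3.01, 3.14, 3.14, 3.14].

## Interface

Orientations are given as a rotation vector (axis times angle).
In Python, from station import sense, capture, hand_in, tcp_to_grasp gives the robot as it stands.
- The arm moves only by the tool step_arm, never from a script. Its arguments are lists of equal length, an entry for each row: "slide": the shift along the tool's x, y, z in cm, a list of three; "spin": the turn about the tool's z in degrees; "fingers": the finger opening in cm, from 0 to 8.54. In form: {"slide": [[dx, dy, dz], ...], "spin": [spin, ...], "fingers": [fingers, ...]}. A call has 1 to 12 rows; each row is the pose to reach, as a shift and turn from the pose commanded when the call began, along the tool's axes at that moment; what a row does not reach only later rows make up. A row lasts 1/10 s, in which the tool goes at most 50 mm and 8.59 degrees, less where a joint would pass 70% of its speed; a pose out of reach is approached as far as the arm can. A call with a gripper value outside its range is refused whole. The fingers move at their own pace and stop on an object; the grip force is fixed at half the most. Time passes only in rows, so rows that repeat a pose let the fingers close. It gives the time, the measured TCP pose, the force and the opening at its end, in the units of the state.
- sense(): the state, without advancing time (a new reading comes with each control period).
- capture(name): name is "scene" or "top" or "wrist"; returns a dict with "frame" (420x560x3 uint8, red, green, blue), "K" (3x3 intrinsics, pixels), "rvec" (rotation vector, rad) and "tvec" (3), from world to camera coordinates, as OpenCV has them; the wrist camera has in their place "tool_from_camera" (4x4, takes a point from camera to tool coordinates, whose origin is the TCP and whose axes are the tool frame's). Camera axes: x right, y down, z forward; pixel columns grow to the right and rows downward; lengths in mm; the calibration is good to about 2 mm. A picture is of the moment at which its call begins: read the wrist's pose just before it. There is no depth.
- hand_in(): hands the job in, once; it reports no verdict.
The state is a dict: "clock": time; "joints": joint angles; "dq": joint speeds; "tau": joint torques, N m; "tcp_pos": TCP position; "orientation": TCP orientation; "contact_force": force on the tool from outside, world axes, zero at the start; "moment": the same for the moment, N m; "grip_width": opening from 0.0 (shut) to 1.0 (fully open).
Only numpy, scipy, OpenCV 4.12 (cv2) and the standard library are available. Lean on these libraries where they do the work, as an engineer would, in place of code of your own. Each camera call takes 0.05 s, during which the arm holds its last target. There are 200 camera calls.

## Task

The marble garnish slab on the little oak stand has crept back from its black end stop. Swing the spring clip right off the slab and well clear of it, push the slab along its rails fully home and press it against the stop for a moment with a firm but gentle push (about 10 newtons), then swing the clip back over the slab's near edge as far as it goes and let go. Marble chips and the clip bends easily, so be gentle, and leave the tumbler, jug, bowl and scoop where they are.

Things in the scene. Friction and masses are not known exactly. Their poses are not given: they have to be found in the camera images.
- stand: oak stand fixed to the trolley, wood 15 mm thick, spanning x -91 to +61, y -52 to +74 mm. Origin: on the trolley top, under the slab's centre when the slab is home. +x: the direction in which the slab is pushed home; z up. Two steel rails along x, 5 mm high, inner faces at y = +-41 mm, from x = -76 to +49 mm, guide the slab
- endstop: black rubber bar across the stand, 8 x 84 mm, 12 mm high, fixed. Origin at its underside on the wood; its face to the slab is 4 mm before the origin, at x = +50 mm of the stand. Hard to the touch, so the slab must be pressed home by feel: 5 to 18 N held for a third of a second will do; over 30 N chips the marble
- slab: loose white marble slab 100 x 80 x 10 mm, about 0.2 kg, between the rails with 1 mm play each side. Origin: centre of its underside; x along the stand's x. Starts 14 to 25 mm short of home; home is x = 0, y = 0 of the stand. Its near edge (away from the stop) is at its own x = -50 mm; its top is 25 mm above the trolley
- clip_blade: sprung brass blade below the arm, turning with it: 81 mm long from the pivot along its own -y, 14 mm wide, 2 mm thick; a lip bent up 30 degrees, 12 mm wide, on its +x side rides up the slab's edge. Origin on the pivot axis, at its underside. Spring force about 2.5 N: underside at 25 mm height on the slab, 21 mm off it. Riding up takes up to some 12 N at the post
- tumbler: steel tumbler, 74 mm wide, 110 mm high, loose; origin at centre of its underside; leave alone
- jug: glass stirring jug, 88 mm wide, 150 mm high, loose; origin at centre of its underside; leave alone
- bowl: olive-green bowl, 124 mm wide, 55 mm high, loose; origin at centre of its underside; leave alone
- scoop: clear acrylic ice scoop, 55 mm wide, 180 mm long, 30 mm high, loose; origin at its underside, middle of its length; leave alone
- clip_arm: the clip's steel arm, 10 mm wide, 31 to 34 mm above the trolley, turning on an upright pivot screw at x -68, y +58 mm of the stand (screw head 18 mm wide, top at 45 mm). Origin on the screw's axis at 21 mm height; the arm runs along its own -y. It is yawed from the stand by the swing angle: stop at +0.44 rad over the slab (fully on), stop at -1.6 rad away from it. Stays where left
- clip_post (a point): centre of the top, 68 mm above the trolley, of the black round thumb post at the arm's end: 12 mm diameter, 34 mm high, 60 mm from the pivot axis. Push it sideways, or hold it loosely, along an arc about the pivot; over 25 N bends the clip. Fully on it stands at x -42, y +4 mm of the stand; clear of the slab once its x is below -109 mm (its limit is -128)
Things that resemble listed ones, but are neither listed nor needed, are in the scene too. Of the things that look like the slab, the middle-sized one is meant.

How it is judged:
By the outcome, as a careful person would: the job done as asked, in the order asked, and still so for the second after the job is handed in, with the robot touching nothing.
It also fails if it takes over 72 s, if anything falls off the work surface, if the arm or the gripper's body presses on something with over 40 N, if the wrist force passes 120 N, or if a joint passes its speed limit or range.

## Working session

There is one attempt and no reset: what is moved stays moved. The work goes in short steps, Python scripts to look and compute and a tool call to move; the robot and the scene stay as the last step left them, time stands still between calls to the robot, and variables do not carry over. Pictures are saved under pics/ and viewed, about 8 in all and at most 12, crops included, and the job is handed in when it is done.

Besides the shell and the picture viewer there is one more tool, called after "Call:" as name(argument=value, ...), one argument or row to a line, values as JSON. step_arm: Moves the arm, as the interface text tells. Its arguments: {"type":"object","properties":{"slide":{"type":"array"},"spin":{"type":"array"},"fingers":{"type":"array"}},"required":["slide","spin","fingers"]}

```bash
ls; mkdir -p pics; python3 - <<'E'
from station import *
import cv2,numpy as np,pickle
s=sense();print(s, tcp_to_grasp)
d={}
for n in("scene","top"):
    c=capture(n);d[n]=c;cv2.imwrite(f"pics/{n}0.png",c["frame"][:,:,::-1])
    R=cv2.Rodrigues(np.array(c["rvec"],float))[0];print(n,(-R.T@np.array(c["tvec"]).ravel()).round())
pickle.dump(d,open("d0.pkl","wb"))
E
```

```text
pics
{'clock': 0.0, 'joints': array([-1.27388153,  0.38423152,  0.01637761,  1.37118577, -0.00629325,
        1.38819906, -0.0464953 ]), 'dq': array([-0.00092972,  0.00169156,  0.00114215, -0.00054194,  0.00096281,
        0.00214041, -0.00043257]), 'tau': array([-1.60132113e-04, -6.27595496e+01,  8.44037980e-01, -3.71819043e+01,
        1.66707952e-02,  1.41411464e-02,  3.98938005e-05]), 'tcp_pos': array([219.85281281, 584.50410019, 230.26872279]), 'orientation': array([ 2.58207582e+00,  1.78751133e+00, -2.50848214e-03]), 'contact_force': array([ 0.51704531, -0.7831977 ,  0.76085196]), 'moment': array([-0.00172669,  0.02436493, -0.00727311]), 'grip_width': 0.9986222899235565} 18.700000000000003
scene [1163. -173.  736.]
top [487.  42. 979.]
```

View pics/top0.png

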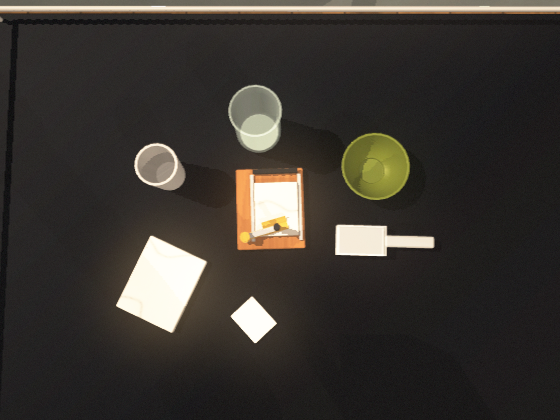

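View pics/scene0.png

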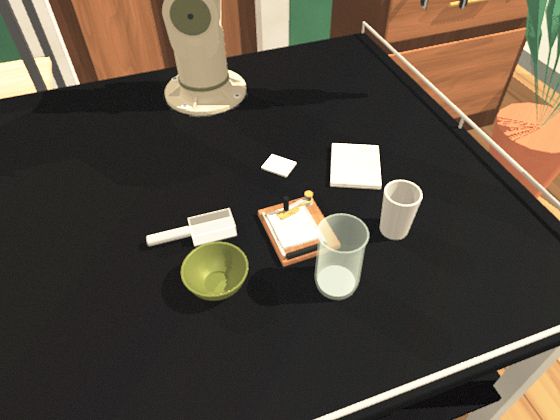

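The slab lookalikes in the top view are the slab on the stand (277,207), a large white plate (162,284) and a small tile (253,320). The one on the stand is middle-sized, so it is the one I want. I'll check it in a close crop.

```bash
cat > h.py <<'E'
import cv2,numpy as np
def ray(c,u,v,z):
    R=cv2.Rodrigues(np.array(c["rvec"],float))[0];t=np.array(c["tvec"],float).ravel()
    o=-R.T@t; d=R.T@np.linalg.inv(c["K"])@[u,v,1.]
    return o+d*(z-o[2])/d[2]
def proj(c,p):
    return cv2.projectPoints(np.array(p,float).reshape(-1,3),np.array(c["rvec"],float),np.array(c["tvec"],float),np.array(c["K"],float),None)[0][:,0]
E
python3 - <<'E'
import pickle,cv2;from h import *
c=pickle.load(open("d0.pkl","rb"))["top"]
for n,u,v,z in[("stand TL",236,170,15),("TR",303,169,15),("BL",238,249,15),("BR",305,248,15),("screw",245,238,45),("post",277,228,68),("jug",260,133,0),("tumb",172,177,0),("bowl",375,167,55),("scoop",385,241,0)]:print(n,ray(c,u,v,z).round(1))
im=c["frame"][155:260,225:320,::-1]
cv2.imwrite("pics/crop.png",cv2.resize(im,None,fx=5.7,fy=5.7,interpolation=cv2.INTER_CUBIC))
E
```

```text
stand TL [659.6 124.2  15. ]
TR [661.5  -1.8  15. ]
BL [511.4 119.3  15. ]
BR [513.2  -4.9  15. ]
screw [530.4 104.4  45. ]
post [546.9  46.8  68. ]
jug [734.2  79.9   0. ]
tumb [648.7 247.3   0. ]
bowl [ 657.9 -129.8   55. ]
scoop [ 526.8 -156.5    0. ]
```

View pics/crop.png

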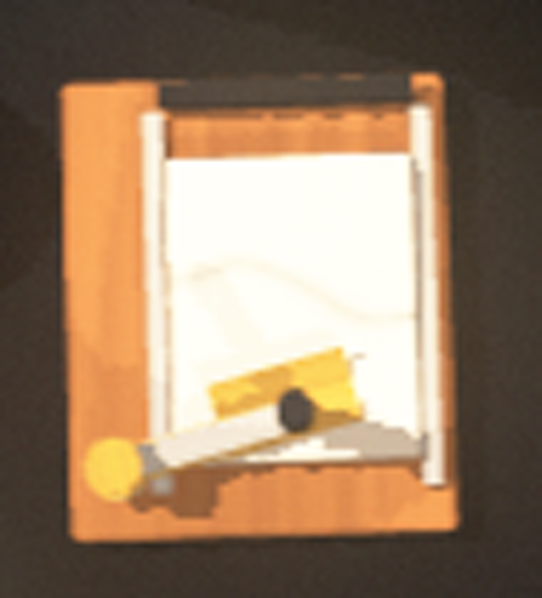

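The crop shows the slab between the two rails, with a gap of about 20 mm of wood to the black stop. The screw is at the lower left, and the post sits over the slab's near edge. The stand's +x points up the picture. Next I fit the stand pose.

```bash
cat >> h.py <<'E'
def fit2(P,W):
    P,W=np.array(P,float),np.array(W,float);a,b=P-P.mean(0),W-W.mean(0)
    th=np.arctan2((a[:,0]*b[:,1]-a[:,1]*b[:,0]).sum(),(a*b).sum())
    R=np.array([[np.cos(th),-np.sin(th)],[np.sin(th),np.cos(th)]])
    t=W.mean(0)-R@P.mean(0);return th,R,t,P@R.T+t-W
E
python3 - <<'E'
import pickle;from h import *
c=pickle.load(open("d0.pkl","rb"))["top"]
px=lambda x,y:(225-.5+(x+.5)/5.7,155-.5+(y+.5)/5.7)
W=[ray(c,*px(*p),15)[:2] for p in[(61,86),(442,74),(73,541),(459,528)]]
th,R,t,r=fit2([(61,74),(61,-52),(-91,74),(-91,-52)],W)
print(th,t.round(1),r.round(1))
def st(x,y,z):return R.T@(ray(c,*px(x,y),z)[:2]-t)
print("screw",st(113,468,45),"post",st(295,410,68),"slab far L/R",st(165,158,25),st(408,152,25),"near",st(205,463,25))
print("stop",st(160,105,27),st(412,100,27))
E
```

```text
0.03313986642421751 [602.7  49.7] [[ 1.1  0.2]
 [ 1.2 -0.1]
 [-1.1  0.2]
 [-1.2 -0.2]]
screw [-68.11692965  58.12552086] post [-5.32743222e+01  2.75865325e-03] slab far L/R [33.26220759 39.82876875] [ 32.61830619 -39.31362574] near [-66.46546586  29.77097999]
stop [50.41520647 40.86542897] [ 49.35174995 -41.1580654 ]
```

Call:
step_arm(
  slide=[
    [-38.7,49.7,3],
    [-38.7,49.7,3],
    [-38.7,49.7,3],
    [-38.7,49.7,3],
    [-38.7,49.7,3],
    [-38.7,49.7,3],
    [-38.7,49.7,3],
    [-38.7,49.7,3],
    [-38.7,49.7,3],
    [-38.7,49.7,3],
    [-38.7,49.7,3],
    [-38.7,49.7,3],
  ],
  spin=[53,53,53,53,53,53,53,53,53,53,53,53],
  fingers=[2.8,2.8,2.8,2.8,2.8,2.8,2.8,2.8,2.8,2.8,2.8,2.8],
)

```text
clock: 1.3
tcp_pos: [533.5, 72.1, 202.6]
orientation: [-3.109, -0.448, 0.0]
contact_force: [2.0, 1.0, 0.6]
grip_width: 0.324
```

```bash
cat >> h.py <<'E'
TH=0.0331;T0=np.array([602.7,49.7]);RS=np.array([[np.cos(TH),-np.sin(TH)],[np.sin(TH),np.cos(TH)]])
S=lambda x,y:T0+RS@[x,y]                       # stand -> world
def post(th,r=60):return S(-68+r*np.sin(th),58-r*np.cos(th))
from scipy.spatial.transform import Rotation as Ro
def now(s):
    M=Ro.from_rotvec(s["orientation"]).as_matrix();return np.array(s["tcp_pos"]),M,np.arctan2(M[1,0],M[0,0])
def rel(s,xy,z,yaw=None):                       # slide cm, spin deg
    p,M,y=now(s);d=M.T@(np.array([*xy,z])-p)/10
    sp=0 if yaw is None else -np.degrees((yaw-y+np.pi)%(2*np.pi)-np.pi)
    return d.round(2),round(sp,1)
E
python3 - <<'E'
from station import *;from h import *
s=sense();print(s["clock"],s["tcp_pos"],now(s)[2],s["joints"].round(2),s["grip_width"],s["contact_force"].round(1));print(post(.249),rel(s,post(.249),200,.249+TH))
E
```

```text
1.3 [533.45883555  72.09276093 202.56647388] 0.28646765219011894 [-0.64  0.23  0.53  1.67 -0.12  1.27  0.2 ] 0.3237868684543039 [2.  1.  0.6]
[549.52019313  47.78946282] (array([0.85, 2.79, 0.26]), np.float64(0.3))
```

Call:
step_arm(
  slide=[
    [0.8,2.7,4],
    [0.8,2.7,5],
    [0.8,2.7,5],
    [0.8,2.7,5],
  ],
  spin=[0,0,0,0],
  fingers=[2.8,2.8,2.8,2.8],
)

```text
clock: 1.7
tcp_pos: [548.0, 51.7, 153.1]
orientation: [-3.109, -0.45, 0.001]
contact_force: [1.0, 0.3, 0.4]
grip_width: 0.33
```

```bash
cat >> h.py <<'E'
def wproj(c,s,P):                               # world -> wrist pixels
    p,M,_=now(s);A=np.array(c["tool_from_camera"]);P=np.atleast_2d(np.array(P,float))
    q=((P-p)@M-A[:3,3])@A[:3,:3];q=q@np.array(c["K"]).T;return q[:,:2]/q[:,2:]
E
python3 - <<'E'
from station import *;from h import *
s=sense();c=capture("wrist");im=c["frame"][:,:,::-1].copy()
print(s["clock"],s["tcp_pos"],now(s)[2],rel(s,post(.249),200,.249+TH))
P=[[*post(.249),68],[*S(-68,58),45],[*S(50,41),27],[*S(50,-41),27],[*S(33,40),25],[*S(33,-40),25]]
for u,v in wproj(c,s,P):
    cv2.drawMarker(im,(int(u),int(v)),(0,0,255),0,10,1); print(u,v)
cv2.imwrite("pics/w1.png",im)
E
```

```text
1.7 [548.01651854  51.66250151 153.05840699] 0.28780271014080816 (array([ 0.03,  0.41, -4.69]), np.float64(0.3))
282.67297841731283 223.98380615371545
283.0265160788467 143.60854882222898
405.67046063947856 195.56655887577585
375.3759555259515 276.3719543148079
386.57983265423394 191.48952776151742
358.39319045589184 270.45640591686885
```

View pics/w1.png

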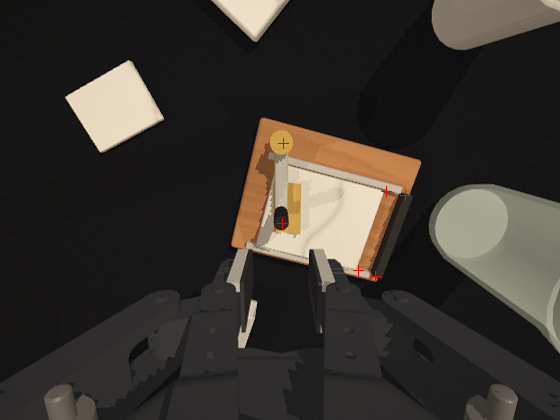

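The markers land within a few pixels on the screw, post, stop and slab. The fingers are in line with the post, so I'll descend in two stages.

Call:
step_arm(
  slide=[
    [0,0,3],
    [0,0,6],
    [0,0,6],
    [0,0,6],
    [0,0,6],
  ],
  spin=[0,0,0,0,0],
  fingers=[2.8,2.8,2.8,2.8,2.8],
)

```text
clock: 2.25
tcp_pos: [549.6, 50.9, 95.0]
orientation: [-3.109, -0.449, -0.005]
contact_force: [1.2, 1.0, 0.0]
grip_width: 0.328
```

```bash
python3 - <<'E'
from station import *;from h import *
s=sense();print(s["clock"],s["tcp_pos"],rel(s,post(.249),43,.249+TH))
E
```

```text
2.25 [549.56318391  50.87684557  94.97174497] (array([-0.11,  0.29,  5.2 ]), np.float64(0.3))
```

Call:
step_arm(
  slide=[
    [-0.1,0.3,2],
    [-0.1,0.3,4],
    [-0.1,0.3,5.2],
    [-0.1,0.3,5.2],
    [-0.1,0.3,5.2],
  ],
  spin=[0,0,0,0,0],
  fingers=[2.8,2.8,2.8,2.8,2.8],
)

```text
clock: 2.75
tcp_pos: [548.8, 47.2, 41.7]
orientation: [-3.109, -0.448, -0.002]
contact_force: [-0.3, 0.6, 1.0]
grip_width: 0.328
```

```bash
cat >> h.py <<'E'
def arc(s,ths,z,off=0):
    sl,sp=[],[]
    for t in ths:
        a,b=rel(s,post(t),z,t+TH+off);sl.append([round(float(x),1) for x in a]);sp.append(round(float(b)))
    print(sl);print(sp)
E
python3 - <<'E'
from station import *;from h import *
s=sense();print(s["clock"],s["tcp_pos"],s["contact_force"].round(1),s["grip_width"]);arc(s,.249-.1*np.arange(1,11),43)
E
```

```text
2.75 [548.78865093  47.18963825  41.73407195] [-0.3  0.6  1. ] 0.3278001408341513
[[-0.5, -0.1, -0.1], [-1.1, -0.2, -0.1], [-1.7, -0.3, -0.1], [-2.2, -0.5, -0.1], [-2.8, -0.8, -0.1], [-3.3, -1.1, -0.1], [-3.8, -1.5, -0.1], [-4.2, -1.9, -0.1], [-4.6, -2.3, -0.1], [-5.0, -2.8, -0.1]]
[6, 12, 17, 23, 29, 35, 40, 46, 52, 58]
```

Call:
step_arm(
  slide=[
    [-0.5,-0.1,-0.1],
    [-1.1,-0.2,-0.1],
    [-1.7,-0.3,-0.1],
    [-2.2,-0.5,-0.1],
  ],
  spin=[6,12,17,23],
  fingers=[2.8,2.8,2.8,2.8],
)

```text
clock: 3.15
tcp_pos: [526.9, 45.9, 43.4]
orientation: [-3.135, 0.187, -0.005]
contact_force: [1.8, 0.1, -0.6]
grip_width: 0.331
```

```bash
python3 - <<'E'
from station import *;from h import *
s=sense();print(s["clock"],s["tcp_pos"],post(-.15),now(s)[2]-TH,s["contact_force"].round(1),s["grip_width"]);arc(s,-.15-.1*np.arange(1,13),43)
E
```

```text
3.15 [526.90572843  45.86388877  43.42390691] [525.81976206  45.82734283] -0.15225511789906943 [ 1.8  0.1 -0.6] 0.33089594239919784
[[-0.7, -0.0, 0.0], [-1.3, -0.1, 0.0], [-1.9, -0.2, 0.0], [-2.5, -0.5, 0.0], [-3.0, -0.7, 0.0], [-3.5, -1.0, 0.0], [-4.0, -1.4, 0.0], [-4.4, -1.8, 0.0], [-4.8, -2.2, 0.0], [-5.2, -2.7, 0.0], [-5.5, -3.2, 0.0], [-5.7, -3.8, 0.0]]
[6, 11, 17, 23, 28, 34, 40, 46, 51, 57, 63, 69]
```

Forces are small and tracking is good.

Call:
step_arm(
  slide=[
    [-0.7,0,0],
    [-1.3,-0.1,0],
    [-1.9,-0.2,0],
    [-2.5,-0.5,0],
    [-3.0,-0.7,0],
    [-3.5,-1.0,0],
    [-4.0,-1.4,0],
    [-4.4,-1.8,0],
    [-4.8,-2.2,0],
    [-5.2,-2.7,0],
    [-5.5,-3.2,0],
    [-5.7,-3.8,0],
  ],
  spin=[6,11,17,23,28,34,40,46,51,57,63,69],
  fingers=[2.8,2.8,2.8,2.8,2.8,2.8,2.8,2.8,2.8,2.8,2.8,2.8],
)

```text
clock: 4.35
tcp_pos: [474.3, 90.3, 43.1]
orientation: [-2.476, 1.93, -0.001]
contact_force: [-1.1, -1.1, -0.4]
grip_width: 0.327
```

```bash
python3 - <<'E'
from station import *;from h import *
s=sense();print(s["clock"],s["tcp_pos"],post(-1.35),now(s)[2]-TH,s["joints"].round(2),s["contact_force"].round(1),s["grip_width"]);arc(s,[-1.42,-1.5,-1.56],43)
E
```

```text
4.35 [474.25767909  90.25119449  43.13676771] [474.74133171  90.34720492] -1.3573531341686922 [-0.98  0.36  0.86  2.01 -0.35  0.92 -1.26] [-1.1 -1.1 -0.4] 0.32690906661514874
[[-0.4, -0.1, 0.0], [-0.9, -0.1, 0.0], [-1.2, -0.2, 0.0]]
[4, 8, 12]
```

Call:
step_arm(
  slide=[
    [-0.4,-0.1,0],
    [-0.9,-0.1,0],
    [-1.2,-0.2,0],
    [-1.2,-0.2,0],
    [-0.7,-0.2,0],
    [-0.7,-0.2,-2],
    [-0.7,-0.2,-5],
    [-0.7,-0.2,-6],
    [-0.7,-0.2,-6],
  ],
  spin=[4,8,12,12,12,12,12,12,12],
  fingers=[2.8,2.8,2.8,2.8,2.8,2.8,2.8,2.8,2.8],
)

```text
clock: 5.25
tcp_pos: [474.9, 97.3, 103.3]
orientation: [-2.266, 2.171, -0.001]
contact_force: [-0.2, -0.5, -1.7]
grip_width: 0.326
```

```bash
python3 - <<'E'
from station import *;from h import *
s=sense();print(s["clock"],s["tcp_pos"],s["contact_force"].round(1));print(rel(s,S(-90,0),60,TH-np.pi/2))
c=capture("top");im=c["frame"][155:275,215:320,::-1]
cv2.imwrite("pics/t2.png",cv2.resize(im,None,fx=5,fy=5,interpolation=cv2.INTER_CUBIC))
E
```

```text
5.25 [474.90737046  97.2825031  103.30739409] [-0.2 -0.5 -1.7]
(array([ 5.22, -3.55,  4.33]), np.float64(0.5))
```

View pics/t2.png

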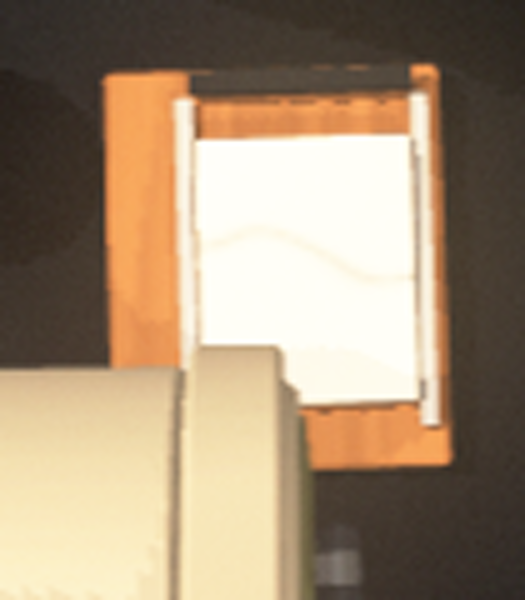

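The slab is clear of the clip. I'll shut the fingers and go to just behind its near edge.

Call:
step_arm(
  slide=[
    [4,-2.5,0],
    [5.2,-3.3,0],
    [5.2,-3.3,2],
    [5.2,-3.3,4.3],
    [5.2,-3.3,4.3],
    [5.2,-3.3,4.3],
  ],
  spin=[0,0,0,0,0,0],
  fingers=[0,0,0,0,0,0],
)

```text
clock: 5.9
tcp_pos: [507.9, 46.2, 58.1]
orientation: [2.265, -2.173, -0.001]
contact_force: [0.2, 0.8, -0.4]
grip_width: -0.003
```

```bash
python3 - <<'E'
from station import *;from h import *
s=sense();print(s["clock"],s["tcp_pos"],s["contact_force"].round(1),s["grip_width"]);print(rel(s,S(-91,0),19,TH-np.pi/2))
c=capture("wrist");im=c["frame"][:,:,::-1].copy()
P=[[*S(-67,0),25],[*S(-67,40),25],[*S(-67,-40),25],[*post(-1.45),68],[*S(-91,0),19]]
for u,v in wproj(c,s,P): cv2.drawMarker(im,(int(u),int(v)),(0,0,255),0,10,1)
cv2.imwrite("pics/w3.png",im)
E
```

```text
5.9 [507.9292026   46.18383854  58.07847838] [ 0.2  0.8 -0.4] -0.002770862197982639
(array([-0.04, -0.39,  3.91]), np.float64(0.5))
```

View pics/w3.png

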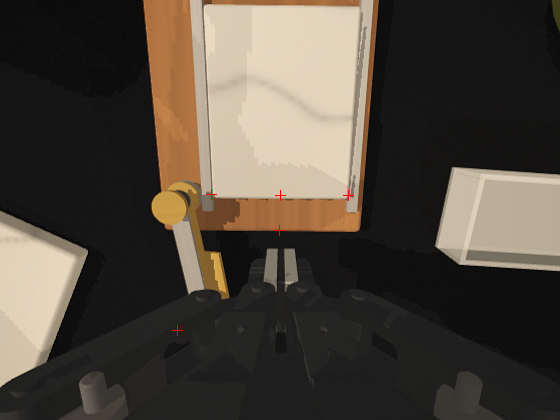

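Call:
step_arm(
  slide=[
    [0,-0.3,2],
    [0,-0.3,3.5],
    [0,-0.3,3.9],
    [0,-0.3,3.9],
    [0,-0.3,3.9],
  ],
  spin=[0,0,0,0,0],
  fingers=[0,0,0,0,0],
)

```text
clock: 6.45
tcp_pos: [512.0, 46.7, 20.3]
orientation: [-2.267, 2.175, -0.001]
contact_force: [-0.2, 0.1, 1.4]
grip_width: -0.001
```

Call:
step_arm(
  slide=[
    [0,-0.3,0],
    [0,-0.6,0],
    [0,-0.9,0],
    [0,-1.2,0],
    [0,-1.5,0],
    [0,-1.7,0],
    [0,-1.9,0],
    [0,-1.9,0],
  ],
  spin=[0,0,0,0,0,0,0,0],
  fingers=[0,0,0,0,0,0,0,0],
)

```text
clock: 7.25
tcp_pos: [530.9, 47.5, 19.7]
orientation: [2.267, -2.175, 0.0]
contact_force: [0.3, 0.3, -1.0]
grip_width: 0.001
```

```bash
python3 - <<'E'
from station import *;from h import *
s=sense();print(s["clock"],s["tcp_pos"],RS.T@(s["tcp_pos"][:2]-T0),s["contact_force"].round(1))
E
```

```text
7.25 [530.93141318  47.50073902  19.66021101] [-71.80205747   0.17705014] [ 0.3  0.3 -1. ]
```

Call:
step_arm(
  slide=[
    [0,-0.2,0],
    [0,-0.4,0],
    [0,-0.6,0],
    [0,-0.7,0],
    [0,-0.7,0],
  ],
  spin=[0,0,0,0,0],
  fingers=[0,0,0,0,0],
)

```text
clock: 7.75
tcp_pos: [538.0, 47.9, 19.7]
orientation: [-2.267, 2.175, -0.0]
contact_force: [1.0, 0.7, 0.3]
grip_width: -0.001
```

Call:
step_arm(
  slide=[
    [0,-0.1,0],
    [0,-0.2,0],
    [0,-0.2,0],
  ],
  spin=[0,0,0],
  fingers=[0,0,0],
)

```text
clock: 8.05
tcp_pos: [539.8, 47.9, 19.8]
orientation: [-2.267, 2.175, -0.0]
contact_force: [-0.9, -0.2, 0.3]
grip_width: 0.002
```

```bash
python3 - <<'E'
from station import *;from h import *
s=sense();print(s["clock"],s["tcp_pos"],RS.T@(s["tcp_pos"][:2]-T0),s["contact_force"].round(1))
c=capture("top");im=c["frame"][155:275,215:320,::-1].copy()
print([proj(c,[*S(x,0),25]) for x in(50,45,40)])
cv2.imwrite("pics/t4.png",cv2.resize(im,None,fx=5,fy=5,interpolation=cv2.INTER_CUBIC))
E
```

```text
8.05 [539.82549569  47.92503151  19.75521891] [-62.89880521   0.30676985] [-0.9 -0.2  0.3]
[array([[274.68508237, 172.7165241 ]]), array([[274.77177122, 175.37480322]]), array([[274.85854244, 178.03560796]])]
```

View pics/t4.png

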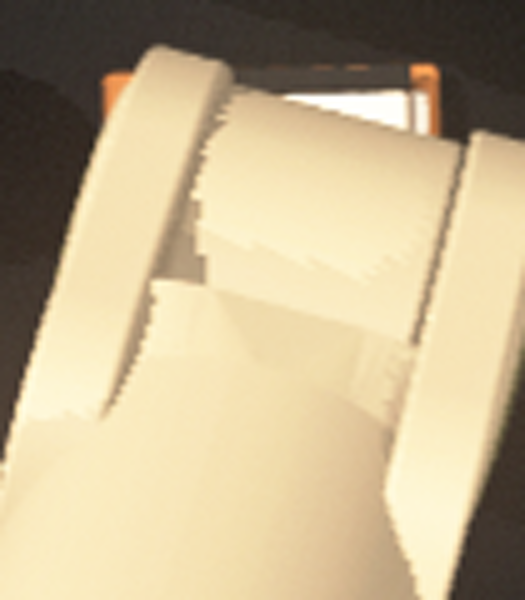

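The slab's far edge is now about 1 to 2 mm from the stop. I'll creep forward 1 mm at a time and watch the force.

Call:
step_arm(
  slide=[
    [0,-0.1,0],
    [0,-0.1,0],
  ],
  spin=[0,0],
  fingers=[0,0],
)

```text
clock: 8.3
tcp_pos: [540.8, 48.0, 19.7]
orientation: [2.267, -2.175, -0.0]
contact_force: [-0.8, 0.1, 0.4]
grip_width: 0.002
```

Call:
step_arm(
  slide=[
    [0,-0.05,0],
    [0,-0.05,0],
  ],
  spin=[0,0],
  fingers=[0,0],
)

```text
clock: 8.5
tcp_pos: [541.1, 48.0, 19.7]
orientation: [2.267, -2.174, -0.0]
contact_force: [-1.3, -0.2, 1.2]
grip_width: 0.001
```

Call:
step_arm(
  slide=[
    [0,-0.05,0],
    [0,-0.05,0],
  ],
  spin=[0,0],
  fingers=[0,0],
)

```text
clock: 8.7
tcp_pos: [541.2, 48.0, 19.6]
orientation: [2.267, -2.174, -0.001]
contact_force: [-4.3, -0.2, 3.4]
grip_width: -0.002
```

Call:
step_arm(
  slide=[
    [0,-0.05,0],
    [0,-0.05,0],
  ],
  spin=[0,0],
  fingers=[0,0],
)

```text
clock: 8.9
tcp_pos: [541.3, 48.0, 19.5]
orientation: [2.266, -2.174, -0.002]
contact_force: [-7.1, -0.6, 5.2]
grip_width: -0.003
```

Call:
step_arm(
  slide=[
    [0,-0.05,0],
    [0,-0.05,0],
    [0,-0.05,0],
    [0,-0.05,0],
    [0,-0.05,0],
    [0,-0.05,0],
  ],
  spin=[0,0,0,0,0,0],
  fingers=[0,0,0,0,0,0],
)

```text
clock: 9.5
tcp_pos: [541.3, 48.0, 19.4]
orientation: [2.266, -2.174, -0.004]
contact_force: [-8.6, 0.4, 6.6]
grip_width: -0.001
```

Call:
step_arm(
  slide=[
    [0,0,0],
    [0,0,0],
    [0,0,0],
  ],
  spin=[0,0,0],
  fingers=[0,0,0],
)

```text
clock: 9.8
tcp_pos: [541.3, 48.0, 19.4]
orientation: [2.266, -2.174, -0.004]
contact_force: [-8.0, -0.4, 5.8]
grip_width: -0.002
```

Call:
step_arm(
  slide=[
    [0,-0.04,0],
    [0,-0.04,0],
    [0,-0.04,0],
    [0,-0.04,0],
    [0,-0.04,0],
  ],
  spin=[0,0,0,0,0],
  fingers=[0,0,0,0,0],
)

```text
clock: 10.3
tcp_pos: [541.3, 48.0, 19.4]
orientation: [2.265, -2.173, -0.004]
contact_force: [-9.8, 0.9, 7.1]
grip_width: -0.001
```

Call:
step_arm(
  slide=[
    [0,0.2,0],
    [0,0.6,0],
    [0,1.2,0],
    [0,2,0],
    [0,2.8,0],
    [0,2.8,-3],
    [0,2.8,-6],
    [0,2.8,-8],
    [0,2.8,-8],
    [0,2.8,-8],
  ],
  spin=[0,0,0,0,0,0,0,0,0,0],
  fingers=[0,0,0,0,0,0,0,0,2.8,2.8],
)

```text
clock: 11.3
tcp_pos: [514.8, 47.3, 99.7]
orientation: [-2.267, 2.173, 0.001]
contact_force: [0.6, 0.4, 0.4]
grip_width: 0.317
```

```bash
python3 - <<'E'
from station import *;from h import *
s=sense();print(s["clock"],s["tcp_pos"],s["contact_force"].round(1),s["grip_width"])
c=capture("wrist");im=c["frame"][:,:,::-1].copy()
P=[[*S(-50,0),25],[*S(50,0),25],[*post(-1.4),68],[*post(-1.25),68]]
for u,v in wproj(c,s,P): cv2.drawMarker(im,(int(u),int(v)),(0,0,255),0,10,1)
cv2.imwrite("pics/w5.png",im)
E
```

```text
11.3 [514.79748054  47.32447446  99.65776428] [0.6 0.4 0.4] 0.31678657022043216
```

View pics/w5.png

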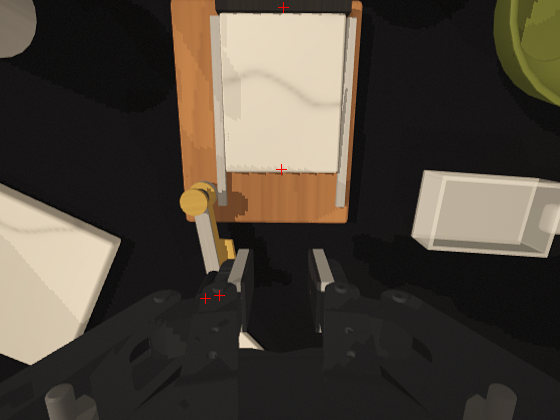

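The slab sits against the stop and the clip arm is at about θ ≈ -1.42, well clear. Next I straddle the post again.

```bash
python3 - <<'E'
from station import *;from h import *
s=sense();print(rel(s,post(-1.42),100,-1.42+TH),rel(s,post(-1.42),43,-1.42+TH))
E
```

```text
(array([-4.89,  3.85, -0.09]), np.float64(-8.1)) (array([-4.89,  3.85,  5.61]), np.float64(-8.1))
```

Call:
step_arm(
  slide=[
    [-3,2.5,0],
    [-4.9,3.9,0],
    [-4.9,3.9,0],
    [-4.9,3.9,0],
  ],
  spin=[-4,-8,-8,-8],
  fingers=[2.8,2.8,2.8,2.8],
)

```text
clock: 11.75
tcp_pos: [473.4, 94.5, 99.0]
orientation: [2.413, -2.01, -0.001]
contact_force: [0.5, -0.3, 0.4]
grip_width: 0.328
```

```bash
python3 - <<'E'
from station import *;from h import *
s=sense();print(s["tcp_pos"],rel(s,post(-1.42),43,-1.42+TH))
c=capture("wrist");im=c["frame"][:,:,::-1].copy()
P=[[*post(-1.42),68],[*S(-68,58),45]]
for u,v in wproj(c,s,P): cv2.drawMarker(im,(int(u),int(v)),(0,0,255),0,10,1)
cv2.imwrite("pics/w6.png",im)
E
```

```text
[473.43981296  94.50509753  99.00102584] (array([ 0.01, -0.04,  5.6 ]), np.float64(-0.1))
```

View pics/w6.png

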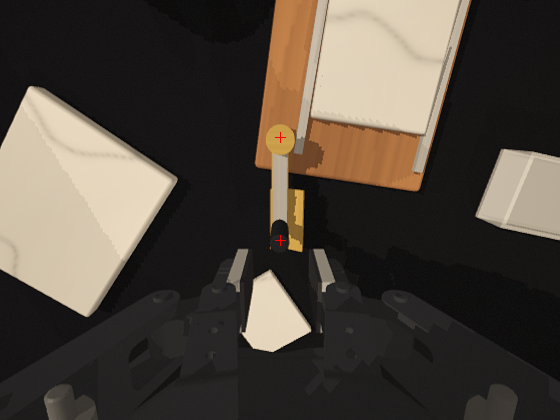

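The post is at (280,235), centred between the fingers and on the marker. I'll descend and swing the clip back.

Call:
step_arm(
  slide=[
    [0,0,2.5],
    [0,0,4.5],
    [0,0,5.6],
    [0,0,5.6],
    [0,0,5.6],
  ],
  spin=[0,0,0,0,0],
  fingers=[2.8,2.8,2.8,2.8,2.8],
)

```text
clock: 12.3
tcp_pos: [474.6, 93.5, 44.1]
orientation: [2.412, -2.013, 0.001]
contact_force: [1.1, -0.4, -0.6]
grip_width: 0.326
```

```bash
python3 - <<'E'
from station import *;from h import *
s=sense();print(s["tcp_pos"],s["contact_force"].round(1));arc(s,-1.42+.1*np.arange(1,13),43)
E
```

```text
[474.62396191  93.45789657  44.0586193 ] [ 1.1 -0.4 -0.6]
[[0.5, 0.0, 0.1], [1.1, -0.1, 0.1], [1.7, -0.2, 0.1], [2.2, -0.4, 0.1], [2.8, -0.7, 0.1], [3.3, -1.0, 0.1], [3.8, -1.4, 0.1], [4.2, -1.8, 0.1], [4.6, -2.2, 0.1], [4.9, -2.7, 0.1], [5.2, -3.2, 0.1], [5.5, -3.8, 0.1]]
[-6, -12, -17, -23, -29, -35, -40, -46, -52, -58, -63, -69]
```

Call:
step_arm(
  slide=[
    [0.5,0,0.1],
    [1.1,-0.1,0.1],
    [1.7,-0.2,0.1],
    [2.2,-0.4,0.1],
    [2.8,-0.7,0.1],
    [3.3,-1.0,0.1],
    [3.8,-1.4,0.1],
    [4.2,-1.8,0.1],
    [4.6,-2.2,0.1],
    [4.9,-2.7,0.1],
    [5.2,-3.2,0.1],
    [5.5,-3.8,0.1],
  ],
  spin=[-6,-12,-17,-23,-29,-35,-40,-46,-52,-58,-63,-69],
  fingers=[2.8,2.8,2.8,2.8,2.8,2.8,2.8,2.8,2.8,2.8,2.8,2.8],
)

```text
clock: 13.5
tcp_pos: [522.2, 46.8, 43.9]
orientation: [-3.128, 0.285, -0.002]
contact_force: [-1.3, 1.8, -0.6]
grip_width: 0.325
```

```bash
python3 - <<'E'
from station import *;from h import *
s=sense();print(s["tcp_pos"],post(-.22),now(s)[2]-TH,s["contact_force"].round(1));arc(s,-.22+.05*np.arange(1,13),43)
E
```

```text
[522.22310999  46.79748408  43.9000027 ] [521.66897112  46.46274249] -0.21509329937567065 [-1.3  1.8 -0.6]
[[0.2, 0.0, 0.1], [0.6, 0.0, 0.1], [0.8, -0.0, 0.1], [1.1, -0.1, 0.1], [1.4, -0.1, 0.1], [1.7, -0.2, 0.1], [2.0, -0.3, 0.1], [2.3, -0.4, 0.1], [2.6, -0.5, 0.1], [2.8, -0.7, 0.1], [3.1, -0.8, 0.1], [3.3, -1.0, 0.1]]
[-3, -5, -8, -11, -14, -17, -20, -23, -26, -28, -31, -34]
```

Call:
step_arm(
  slide=[
    [0.2,0,0.1],
    [0.6,0,0.1],
    [0.8,0,0.1],
    [1.1,-0.1,0.1],
    [1.4,-0.1,0.1],
    [1.7,-0.2,0.1],
  ],
  spin=[-3,-5,-8,-11,-14,-17],
  fingers=[2.8,2.8,2.8,2.8,2.8,2.8],
)

```text
clock: 14.1
tcp_pos: [539.2, 45.5, 42.9]
orientation: [3.136, 0.177, 0.002]
contact_force: [-1.3, -0.4, -0.8]
grip_width: 0.329
```

```bash
python3 - <<'E'
from station import *;from h import *
s=sense();print(s["tcp_pos"],post(.08),now(s)[2]-TH,s["contact_force"].round(1));arc(s,.08+.04*np.arange(1,13),43)
E
```

```text
[539.20894048  45.4591208   42.8835304 ] [539.58933982  45.8011806 ] 0.07990247010197574 [-1.3 -0.4 -0.8]
[[0.3, -0.0, -0.0], [0.5, -0.1, -0.0], [0.8, -0.1, -0.0], [1.0, -0.1, -0.0], [1.2, -0.1, -0.0], [1.5, -0.2, -0.0], [1.7, -0.3, -0.0], [1.9, -0.3, -0.0], [2.2, -0.4, -0.0], [2.4, -0.5, -0.0], [2.6, -0.6, -0.0], [2.8, -0.7, -0.0]]
[-2, -5, -7, -9, -12, -14, -16, -18, -21, -23, -25, -28]
```

Call:
step_arm(
  slide=[
    [0.3,0,0],
    [0.5,-0.1,0],
    [0.8,-0.1,0],
    [1.0,-0.1,0],
  ],
  spin=[-2,-5,-7,-9],
  fingers=[2.8,2.8,2.8,2.8],
)

```text
clock: 14.5
tcp_pos: [548.3, 47.7, 42.7]
orientation: [-3.113, -0.422, 0.0]
contact_force: [-5.0, 0.5, 1.8]
grip_width: 0.33
```

Call:
step_arm(
  slide=[
    [0.2,0,0],
    [0.4,-0.1,0],
    [0.6,-0.1,0],
  ],
  spin=[-2,-4,-6],
  fingers=[2.8,2.8,2.8],
)

```text
clock: 14.8
tcp_pos: [554.6, 50.2, 42.9]
orientation: [3.086, 0.584, 0.002]
contact_force: [0.0, -0.7, -0.6]
grip_width: 0.328
```

```bash
python3 - <<'E'
from station import *;from h import *
s=sense();print(s["tcp_pos"],post(.34),now(s)[2]-TH,s["contact_force"].round(1));arc(s,.34+.04*np.arange(1,9),43)
E
```

```text
[554.59675481  50.16595591  42.93823694] [554.68803215  49.5457296 ] 0.3410431007338174 [ 0.  -0.7 -0.6]
[[0.2, 0.1, -0.0], [0.5, 0.0, -0.0], [0.7, 0.0, -0.0], [0.9, -0.0, -0.0], [1.2, -0.1, -0.0], [1.4, -0.1, -0.0], [1.6, -0.2, -0.0], [1.9, -0.2, -0.0]]
[-2, -4, -7, -9, -11, -14, -16, -18]
```

It has ridden up onto the slab. I'll carry on towards the stop.

Call:
step_arm(
  slide=[
    [0.2,0,0],
    [0.5,0,0],
    [0.7,0,0],
    [0.9,0,0],
    [1.0,0,0],
  ],
  spin=[-2,-4,-7,-9,-10],
  fingers=[2.8,2.8,2.8,2.8,2.8],
)

```text
clock: 15.3
tcp_pos: [563.6, 54.0, 42.7]
orientation: [3.024, 0.851, 0.001]
contact_force: [-1.0, -0.4, 0.7]
grip_width: 0.324
```

Call:
step_arm(
  slide=[
    [0.1,0,0],
    [0.1,0,0],
  ],
  spin=[-1,-1],
  fingers=[2.8,2.8],
)

```text
clock: 15.5
tcp_pos: [564.5, 54.4, 42.3]
orientation: [3.017, 0.876, 0.001]
contact_force: [0.1, -0.6, 0.5]
grip_width: 0.329
```

Call:
step_arm(
  slide=[
    [0.1,0,0],
    [0.1,0,0],
  ],
  spin=[-1,-1],
  fingers=[2.8,2.8],
)

```text
clock: 15.7
tcp_pos: [565.1, 55.0, 41.9]
orientation: [3.009, 0.903, 0.0]
contact_force: [-1.6, -1.4, 1.2]
grip_width: 0.331
```

Call:
step_arm(
  slide=[
    [0.1,0,0],
    [0.1,0,0],
  ],
  spin=[0,0],
  fingers=[2.8,2.8],
)

```text
clock: 15.9
tcp_pos: [565.8, 55.5, 41.7]
orientation: [3.009, 0.902, 0.0]
contact_force: [-0.7, -1.0, 0.9]
grip_width: 0.327
```

Call:
step_arm(
  slide=[
    [0.1,0,0],
    [0.1,0,0],
  ],
  spin=[0,0],
  fingers=[2.8,2.8],
)

```text
clock: 16.1
tcp_pos: [566.6, 56.1, 41.6]
orientation: [3.009, 0.902, -0.0]
contact_force: [-0.6, -2.5, 0.1]
grip_width: 0.326
```

```bash
python3 - <<'E'
from station import *;from h import *
s=sense();q=RS.T@(s["tcp_pos"][:2]-T0);print(s["tcp_pos"],q,np.arctan2(q[0]+68,58-q[1]),np.hypot(q[0]+68,58-q[1]),now(s)[2]-TH,s["contact_force"].round(1),s["moment"].round(2))
E
```

```text
[566.55733665  56.14472594  41.64818516] [-35.90958454   7.63729952] 0.567314438959364 59.71763862799847 0.5493796387305457 [-0.6 -2.5  0.1] [-0.38  0.11  0.03]
```

Call:
step_arm(
  slide=[
    [0.1,0,0],
    [0.1,0,0],
  ],
  spin=[0,0],
  fingers=[2.8,2.8],
)

```text
clock: 16.3
tcp_pos: [566.9, 56.4, 41.6]
orientation: [3.009, 0.902, -0.002]
contact_force: [-3.1, -3.6, 1.9]
grip_width: 0.325
```

Call:
step_arm(
  slide=[
    [0.1,0,0],
    [0.1,0,0],
  ],
  spin=[0,0],
  fingers=[2.8,2.8],
)

```text
clock: 16.5
tcp_pos: [567.0, 56.4, 41.5]
orientation: [3.009, 0.901, -0.005]
contact_force: [-6.2, -5.3, 5.3]
grip_width: 0.33
```

The motion has stalled at about 8 N, so the clip is at its stop. I'll back off to centre the fingers on the post, then lift.

Call:
step_arm(
  slide=[
    [-0.3,0,0],
    [-0.8,0,0],
    [-0.8,0,0],
    [-0.8,0,-2],
    [-0.8,0,-5],
    [-0.8,0,-9],
    [-0.8,0,-13],
    [-0.8,0,-16],
    [-0.8,0,-16],
  ],
  spin=[0,0,0,0,0,0,0,0,0],
  fingers=[2.8,2.8,2.8,2.8,2.8,2.8,2.8,2.8,2.8],
)

```text
clock: 17.4
tcp_pos: [564.2, 53.5, 207.0]
orientation: [3.009, 0.903, 0.014]
contact_force: [1.0, 0.6, 0.3]
grip_width: 0.326
```

```bash
python3 - <<'E'
from station import *;from h import *
s=sense();print(s["clock"],s["tcp_pos"],s["contact_force"].round(1))
c=capture("wrist");im=c["frame"][:,:,::-1].copy()
P=[[*post(.44),68],[*S(-68,58),45],[*S(50,40),25],[*S(50,-40),25],[*S(-50,-40),25]]
for u,v in wproj(c,s,P): cv2.drawMarker(im,(int(u),int(v)),(0,0,255),0,10,1)
cv2.imwrite("pics/w7.png",im)
E
```

```text
17.4 [564.23248269  53.46131021 206.95485547] [1.  0.6 0.3]
```

View pics/w7.png

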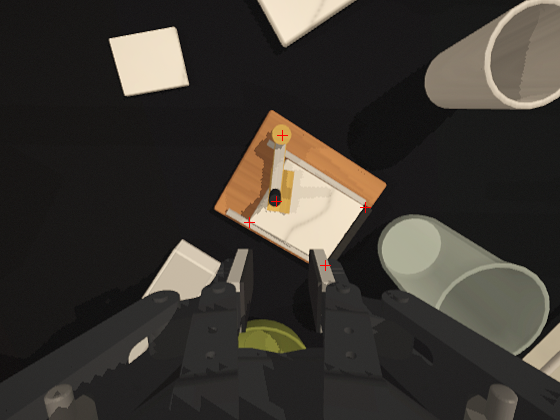

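The post at (276,198) is on the fully-on marker, the slab is at the stop, and the robot is clear. Handing in.

```bash
python3 -c "
from station import *
print(hand_in())"
```

```text
the job is handed in; nothing more can be done
None
```

The slab is home against its black stop, the clip is back over its near edge as far as it goes, and the job is handed in at about 17.5 s of the 72 s allowed.

- **Clip off:** I swung it by its post, held loosely between the open fingers, to about -1.4 rad. That puts the post near x = -127 mm, well past the -109 mm that counts as clear.
- **Slab home:** I pushed it with shut fingers and held it against the stop for just over a second at 8 to 10 N (readings 8.6, 8.0, 9.8). An upward force of up to 7 N also showed on the tool, probably friction from the fingers on the slab's edge.
- **Clip back on:** The force readings as it rode up onto the slab were at most about 5 N. It stalled at about 8 N sideways at the expected fully-on angle of 0.44 rad.

**Last checks:** In the final picture the post sits on the predicted fully-on point. The slab's far edge is at the stop, though a finger hides one corner. The robot was about 140 mm above the post and touching nothing (about 1 N read). I never touched the tumbler, jug, bowl or scoop, but I did not measure their positions again. No check failed or disagreed.

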